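Rack the last sheet of cake tins

TASK

Stand the cake tin from the bench in the free space on the baking sheet that holds the other two tins. Then pick the sheet up and slide it into the left-hand one of the two racks (left as the robot faces them), on the first free pair of rails above the trays of buns already there, until it is fully home against the back of the rack. Keep the three tins standing on the sheet, and leave the trays of buns and the other things on the bench where they are.

Things in the scene. Friction and masses are not known exactly. Their poses are not given: they have to be found in the camera images.
- sheet_c (a point): dark baking sheet on the bench: 200 mm long (x), 170 wide (y), 30 tall, 0.16 kg, loose. Origin: centre, 15 mm above its underside. +x: end that enters the rack first; -x: rim to hold. Floor 2.5 mm. All round, the rim 8-30 mm above the underside is a flat-faced upright hem 8 mm thick, centred at x=+-96, y=+-81 mm. Two tins on its +x half; -x half free. Held by the rim, its far end sags some mm.
- tin1_c (a point): small straight-sided round aluminium cake tin with a domed brown cake baked in it, 62 mm across, 40 mm tall (tin 34, dome to 40), about 50 g, loose; origin: on its axis, 20 mm above its underside, z up. Starts on the sheet, in its +x, +y quarter.
- tin2_c (a point): small straight-sided round aluminium cake tin with a domed brown cake baked in it, 62 mm across, 40 mm tall (tin 34, dome to 40), about 50 g, loose; origin: on its axis, 20 mm above its underside, z up. Starts on the sheet, in its +x, -y quarter.
- tin3_c (a point): small straight-sided round aluminium cake tin with a domed brown cake baked in it, 62 mm across, 40 mm tall (tin 34, dome to 40), about 50 g, loose; origin: on its axis, 20 mm above its underside, z up. Starts alone on the bench: the one to put on the sheet, for instance 20 mm to -x of the sheet's centre.
- rack_a: bench-top aluminium tube rack, fixed, 212 mm deep (x), 214 wide, 319 tall, open in front (-x) and on top. Origin: centre of its underside; +x from open front to back. A tie bar crosses the front 15-25 mm up; else clear between its sides (posts at x=+-92, y=+-100 mm). Holds one tray of buns on its lowest rails. Either the left-hand rack (world y > -0.25 m) or the right-hand one.
- rack_a_rails (a point): point on rack_a's axis (x=y=0) at the height of its lowest rails' upper faces, 40 mm up. Four rail pairs along the rack's x, from -100 to +100 mm, faces 40, 115, 190, 265 mm up: ledges 3 mm thick from |y|=70 to 93 mm, with side flanges (inner face |y|=91 mm) rising 19 mm. Two upright strips (y=+-45, front face x=+101 mm) stop a sheet at the back; home, its centre is at x=y=0 within a few mm.
- rack_b: a second rack, the same as rack_a in every size, axis and rail (origin: centre of its underside). Holds two trays of buns, on its two lowest rail pairs. Either the left-hand rack (world y > -0.25 m) or the right-hand one, as rack_a is not.
- tray_a1_c (a point): baking sheet of the same make as the one to be racked (200 x 170 x 30 mm) filled with six golden buns, 0.45 kg; origin: its centre, 15 mm above its underside. It lies loose in rack_a on the lowest rails. Leave it where it is.
- tray_b1_c (a point): baking sheet of the same make as the one to be racked (200 x 170 x 30 mm) filled with six golden buns, 0.45 kg; origin: its centre, 15 mm above its underside. It lies loose in rack_b on the lowest rails. Leave it where it is.
- tray_b2_c (a point): baking sheet of the same make as the one to be racked (200 x 170 x 30 mm) filled with six golden buns, 0.45 kg; origin: its centre, 15 mm above its underside. It lies loose in rack_b on the second rails. Leave it where it is.
- bowl: bystander: steel mixing bowl, 120 mm across, 55 mm tall, on the bench beyond; origin at the centre of its underside
- jar: bystander: glass jar with a black lid, 64 mm across, 100 mm tall, on the bench to the right; origin at the centre of its underside
- spatula: bystander: kitchen spatula 240 mm long, lying on the bench close in front of the robot; origin under its middle
There are look-alikes about, which are no part of the job. Leave any purple look-alike of the part that bears tin3_c alone.

How it is judged (in metres and radians):
On the way, in this order (a step that is already met when the one before it is completed fails the run):
1. the tin from the bench stands upright on the sheet's floor, let go, while the sheet is still on the bench (x of tin3_c in the frame of sheet_c between -0.063 and 0.063 m and y of tin3_c in the frame of sheet_c between -0.049 and 0.049 m and z of tin3_c in the frame of sheet_c between 0 and 0.016 m and angle between tin3_c's own z axis and vertical below 0.15 rad and contact force between the fingers and tin3 below 0.2 N and height (world z) of sheet_c below 0.03 m), for 0.2 s.
2. the sheet is fully home on the first free rail pair of the left-hand rack (((world y of rack_a above -0.25 m and (x of sheet_c in the frame of rack_a between -0.008 and 0.008 m and y of sheet_c in the frame of rack_a between -0.012 and 0.012 m and z of sheet_c in the frame of rack_a between 0.122 and 0.138 m and angle between the x axis of sheet_c and the x axis of rack_a, either way round below 0.06 rad and angle between sheet_c's own z axis and vertical below 0.05 rad)) or (world y of rack_b above -0.25 m and (x of sheet_c in the frame of rack_b between -0.008 and 0.008 m and y of sheet_c in the frame of rack_b between -0.012 and 0.012 m and z of sheet_c in the frame of rack_b between 0.197 and 0.213 m and angle between the x axis of sheet_c and the x axis of rack_b, either way round below 0.06 rad and angle between sheet_c's own z axis and vertical below 0.05 rad)))), for 0.2 s.
At the end, for the whole second after the job is handed in: The sheet lies on the first free rail pair of the left-hand rack, within 8 mm of fully home in x, 12 mm of the middle in y, 8 mm of its resting height, turned under 0.06 rad, tilted under 0.05 rad; the three tins stand on its floor, tilted under 0.15 rad (((world y of rack_a above -0.25 m and (x of sheet_c in the frame of rack_a between -0.008 and 0.008 m and y of sheet_c in the frame of rack_a between -0.012 and 0.012 m and z of sheet_c in the frame of rack_a between 0.122 and 0.138 m and angle between the x axis of sheet_c and the x axis of rack_a, either way round below 0.06 rad and angle between sheet_c's own z axis and vertical below 0.05 rad)) or (world y of rack_b above -0.25 m and (x of sheet_c in the frame of rack_b between -0.008 and 0.008 m and y of sheet_c in the frame of rack_b between -0.012 and 0.012 m and z of sheet_c in the frame of rack_b between 0.197 and 0.213 m and angle between the x axis of sheet_c and the x axis of rack_b, either way round below 0.06 rad and angle between sheet_c's own z axis and vertical below 0.05 rad))) and x of tin1_c in the frame of sheet_c between -0.063 and 0.063 m and y of tin1_c in the frame of sheet_c between -0.049 and 0.049 m and z of tin1_c in the frame of sheet_c between 0 and 0.016 m and angle between each of tin1_c, tin2_c, tin3_c's own z axis and vertical below 0.15 rad and x of tin2_c in the frame of sheet_c between -0.063 and 0.063 m and y of tin2_c in the frame of sheet_c between -0.049 and 0.049 m and z of tin2_c in the frame of sheet_c between 0 and 0.016 m and x of tin3_c in the frame of sheet_c between -0.063 and 0.063 m and y of tin3_c in the frame of sheet_c between -0.049 and 0.049 m and z of tin3_c in the frame of sheet_c between 0 and 0.016 m); the robot touches nothing.
It fails at once if a cake tin tips by more than 0.5 rad (angle between any of tin1_c, tin2_c, tin3_c's own z axis and vertical above 0.5 rad).
It fails at once if a tray of buns in a rack is shifted by more than 20 mm (distance of any of tray_a1_c, tray_b1_c, tray_b2_c from where it was at the start of the episode above 0.02 m).
It fails at once if the bowl, jar or spatula is shifted by more than 30 mm (distance of any of bowl, jar, spatula from where it was at the start of the episode above 0.03 m).
It also fails if it takes over 64 s, if anything falls off the work surface, if the arm or the gripper's body presses on something with over 40 N, if the wrist force passes 120 N, or if a joint passes its speed limit or range.

ROBOT

A 6-joint arm with a two-finger parallel gripper is mounted at the origin on the work surface. World frame = base frame: x ahead of the robot, y to its left, z up, the work surface at z = 0. Lengths are in mm, angles in degrees, forces in N, time in s.
With the tool pointing down it reaches from about 300 to 850 mm from the base axis. Payload 4.2 kg.
Tool frame: the origin (TCP) lies midway between the tips of the shut fingers; the grasp point (between the pads) lies env.hold_point_z behind it (env.hold_point_z is the distance from the TCP to the grasp point, in mm); z points along the fingers, y is the line along which they close (so a half turn about z gives the same grasp; the last joint's range is limited). The gripper opens to 91 mm and grips with 3 to 60 N. Pads are 32 mm wide; open, the fingers measure 118 mm over their backs; the gripper's body (76 mm by 178 mm) begins 60 mm behind the grasp point.
Start: joints at [-78.323, 18.312, 89.639, -0, 72.044, -1.146], TCP at [127.615, -560.676, 213.976] pointing down, gripper open.
Joint ranges: [-177.97, 177.97], [-48.28, 115.42], [12.27, 149.76], [-77.06, 257.06], [2.81, 150.46], [-146.56, 146.56]. Speed limits (degrees/s): [147.25, 147.25, 180, 180, 180, 180].

INTERFACE

Orientations are given as [roll, pitch, yaw] about the fixed x, y, z axes, in that order (R = Rz(yaw) Ry(pitch) Rx(roll)).
In Python, from workcell import env, viewer, spotter gives the robot as it stands.
- The arm moves only by the tool apply_moves, never from a script. Its arguments are lists of equal length, an entry for each row: "delta_pos": the shift along the world's x, y, z normalised to -1 to 1, where 1 is 120 mm, a list of three; "rot": the turn, a rotation vector about the world's x, y, z normalised to -1 to 1, where 1 is 1.5 rad, a list of three; "hand": the opening, from 0 (shut) to 1 (fully open). A call has 1 to 10 rows; each row is the pose to reach, as a shift and turn from the pose commanded when the call began; what a row does not reach only later rows make up. A row lasts 1/12 s, in which the tool goes at most 41.7 mm and 7.16 degrees, less where a joint would pass 70% of its speed; a pose out of reach is approached as far as the arm can. A call with a number of a shift or a turn outside -1 to 1 is refused whole. A call with a gripper value outside its range is refused whole. The fingers move at their own pace and stop on an object; "newtons" is the grip in N (left out, the last holds). Time passes only in rows, so rows that repeat a pose let the fingers close. It gives the time, the measured TCP pose, the force, the opening and the grip force at its end, in the units of the state.
- env.state(): the state, without advancing time (a new reading comes with each control period).
- viewer.grab_frame(name): name is "scene" or "top" or "wrist"; returns a dict with "pixels" (384x512x3 uint8, red, green, blue), "camera_matrix" (3x3 intrinsics, pixels), "R" (3x3) and "t" (3): a world point X has camera coordinates R X + t; the wrist camera has in their place "mount" (4x4, takes a point from camera to tool coordinates, whose origin is the TCP and whose axes are the flange's). Camera axes: x right, y down, z forward; pixel columns grow to the right and rows downward; lengths in mm; the calibration is good to about 2 mm. The wrist camera is an equidistant fisheye: a pixel r from the principal point sees the ray r / f radians off the axis. A picture is of the moment at which its call begins: read the wrist's pose just before it. There is no depth.
- env.job_done(): hands the job in; it is judged then, once.
Trained networks look in a picture, given as the dict that the camera call returned (one of the last four; its "shot" number tells which), for a name from the list of things; names that differ only in an ending like _2 or _b are one class to them, and where a whole thing is asked for, a point or a joint stands for the part that bears it (a point fixed in the world has none). Each returns a list of dicts, best first, with "score" (0 to 1); they miss things now and then, are a little off and sometimes report something else, mostly with a low value. They report only what shows in the picture. A call takes as long as a camera call. They do not tell look-alikes from the thing itself.
- spotter.trace(picture, query): "mask" (384x512 bool, what is visible of it) and "box" ([centre column, centre row, width, height] in pixels, round what is visible of it).
- spotter.landmark_of(picture, query): "position" ([column, row] in pixels: a listed point, or the origin of a listed thing).
The state is a dict: "time_s": time; "qpos": joint angles; "qvel": joint speeds; "effort": joint torques, N m; "ee_pos": TCP position; "ee_rot": TCP orientation; "force": force on the tool from outside, world axes, zero at the start; "torque": the same for the moment, N m; "gripper_width": finger opening in mm; "gripper_force": force on a finger pad.
Only numpy, scipy, OpenCV 4.12 (cv2) and the standard library are available. Lean on these libraries where they do the work, as an engineer would, in place of code of your own. Each camera call takes 0.05 s, during which the arm holds its last target. There are 200 camera calls.

## Working session

There is one attempt and no reset: what is moved stays moved. The work goes in short steps, Python scripts to look and compute and a tool call to move; the robot and the scene stay as the last step left them, time stands still between calls to the robot, and variables do not carry over. Pictures are saved under pics/ and viewed, at most 10 in all, crops included, and the job is handed in when it is done.

Besides the shell and the picture viewer there is one more tool, called after "Request:" by a JSON object that holds its "method" and its "body", one argument or row to a line. apply_moves: Moves the arm, as the interface text tells. Its arguments: {"type":"object","properties":{"delta_pos":{"type":"array"},"rot":{"type":"array"},"hand":{"type":"array"},"newtons":{"type":"number"}},"required":["delta_pos","rot","hand"]}

```bash
ls; mkdir -p pics; python3 - <<'E'
from workcell import env, viewer, spotter
import cv2,numpy as np
print(env.hold_point_z, env.state())
fs={}
for n in ("scene","top"):
    f=viewer.grab_frame(n); fs[n]=f
    cv2.imwrite(f"pics/{n}0.png",f["pixels"][:,:,::-1])
    print(n,f["camera_matrix"].tolist(),f["R"].tolist(),f["t"].tolist())
    for q in ["sheet_c","tin1_c","tin2_c","tin3_c","rack_a","rack_b","rack_a_rails","tray_a1_c","tray_b2_c","bowl","jar","spatula"]:
        print(q,[(np.round(d["position"],1).tolist(),round(d["score"],2)) for d in spotter.landmark_of(f,q)])
E
```

```text
pics
18.8 {'time_s': 0.0, 'qpos': array([-7.83237225e+01,  1.83534138e+01,  8.97066835e+01,  3.59276998e-03,
        7.20418042e+01, -1.14630068e+00]), 'qvel': array([ 0.04041276, -0.05084138,  0.07571321, -0.02051442,  0.03327041,
        0.03401769]), 'effort': array([-3.34619370e-03, -4.12455153e+01, -2.31969202e+01,  7.25303614e-02,
        4.59326897e-02, -1.38251989e-04]), 'ee_pos': array([ 127.52780401, -560.17282071,  213.10061254]), 'ee_rot': array([-1.79898187e+02, -5.45365684e-03,  1.28214626e+01]), 'force': array([0.26239675, 0.53782137, 0.13442554]), 'torque': array([ 0.01470866, -0.00079257,  0.02211601]), 'gripper_force': 0.0, 'gripper_width': 91.3042080661783}
scene [[436.1665537268299, 0.0, 248.10106846871764], [0.0, 436.1665537268299, 192.79968180004042], [0.0, 0.0, 1.0]] [[0.5071659787487818, 0.8618477230181079, 0.0010827411016225772], [0.7668867711979789, -0.4507109328592264, -0.45688547269825175], [-0.3932777010730828, 0.23254710776457527, -0.8895248689660127]] [-244.37640265423877, -417.55668451398395, 1696.3424327518924]
sheet_c [([318.4, 159.3], 0.84)]
tin1_c 
[... 571 characters left out ...]
0.0, 0.0, 1.0]] [[-0.10997471022151828, -0.9939328489956671, -0.0017477983434877112], [-0.9738902548197419, 0.10810811221620105, -0.19962566879083313], [0.19860346089338726, -0.020251611303935872, -0.9798706738956745]] [0.6807287097828288, 574.7220112636247, 1152.581552253377]
sheet_c []
tin1_c [([143.9, 200.9], 0.52)]
tin2_c [([168.1, 190.7], 0.78)]
tin3_c [([258.9, 202.9], 0.87), ([218.0, 184.3], 0.74), ([306.4, 199.0], 0.52)]
rack_a []
rack_b []
rack_a_rails [([344.5, 237.4], 0.17)]
tray_a1_c [([363.0, 156.9], 0.55)]
tray_b2_c [([270.2, 125.6], 0.75), ([161.1, 208.9], 0.33)]
bowl [([187.2, 140.0], 0.95)]
jar [([346.5, 235.7], 0.76), ([269.0, 125.6], 0.33)]
spatula [([277.2, 246.9], 0.75)]
```

View pics/scene0.png

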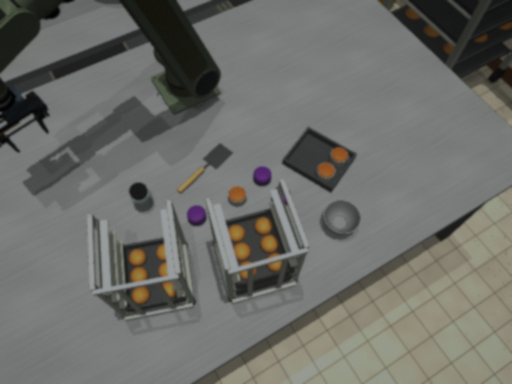

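View pics/top0.png

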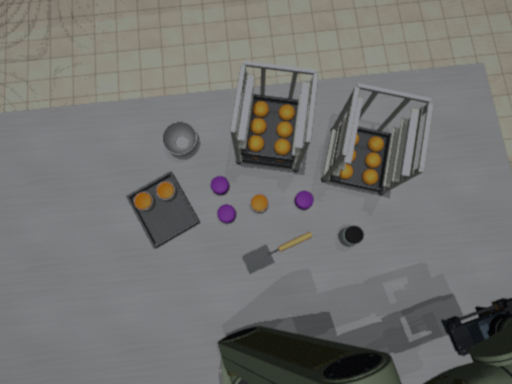

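The scene view shows the sheet at (318,159) with its two tins at the far end, tin3 (brown) at (237,195), purple look-alikes around it, and the left rack at (258,250). In the top view the sheet is at (163,209), tin3 at (260,203), and the left rack at about (275,115) with its open front facing down the picture, towards the robot.

```bash
cat > h.py <<'E'
from workcell import env, viewer, spotter
import cv2,numpy as np
def tri(fa,pa,fb,pb):
    P=[f["camera_matrix"]@np.c_[f["R"],f["t"]] for f in (fa,fb)]
    X=cv2.triangulatePoints(P[0],P[1],np.float64(pa),np.float64(pb)).ravel(); return X[:3]/X[3]
def plane(f,px,z):
    px=np.atleast_2d(px).astype(float); d=np.c_[px,np.ones(len(px))]@np.linalg.inv(f["camera_matrix"]).T@f["R"]
    c=-f["R"].T@f["t"]; return (c+d*((z-c[2])/d[:,2])[:,None])
def proj(f,X):
    c=np.atleast_2d(X)@np.array(f["R"]).T+f["t"]; p=c@np.array(f["camera_matrix"]).T; return p[:,:2]/p[:,2:]
E
python3 - <<'E'
from h import *
s=viewer.grab_frame("scene");t=viewer.grab_frame("top")
for n,a,b in [("tin1",(336.8,158.8),(143.9,200.9)),("tin2",(324.1,173.4),(168.1,190.7)),("tin3",(237.5,195.9),(258.9,202.9)),("trayL",(255.7,248.3),(270.2,125.6)),("trayR",(154.5,275.6),(363,156.9)),("bowl",(337,222.1),(187.2,140))]:
    print(n,tri(s,a,t,b).round(1))
for f,n in((s,"scene"),(t,"top")):
    for q in("sheet_c","tin3_c","tray_b2_c","rack_b"):
        for d in spotter.trace(f,q):
            m=d["mask"].astype(np.uint8); c=max(cv2.findContours(m,0,2)[0],key=cv2.contourArea)[:,0]
            print(n,q,round(d["score"],2),np.round(d["box"]).tolist())
            if q=="sheet_c":
                w=plane(f,c,28)[:,:2].astype(np.float32); print("  rect",cv2.minAreaRect(w),cv2.boxPoints(cv2.minAreaRect(w)).round())
    c={"scene":(195,175,130,130),"top":(215,45,120,140)}[n]
    x,y,w,h=c; im=f["pixels"][y:y+h,x:x+w,::-1]
    globals()[n]=cv2.resize(im,(390,585) if 0 else (int(w*580/h*0.68),int(h*580/h*0.68)),interpolation=3)
H=394
cv2.imwrite("pics/racks.png",np.hstack([cv2.resize(scene,(394,H)),cv2.resize(top,(338,H))]))
E
```

```text
tin1 [574.4 311.7   6.9]
tin2 [601.6 232.2  12.5]
tin3 [526.  -68.4  13.5]
trayL [ 750.6 -131.7  125.7]
trayR [ 641.6 -427.1   40.5]
bowl [773.4 157.7  18.8]
scene sheet_c 0.69 [320.0, 160.0, 69.0, 64.0]
  rect ((549.6543579101562, 247.50689697265625), (207.4171142578125, 185.7548370361328), 25.522823333740234) [[416. 287.]
 [496. 119.]
 [683. 208.]
 [603. 376.]]
scene tin3_c 0.74 [236.0, 195.0, 19.0, 18.0]
scene tin3_c 0.56 [195.0, 215.0, 24.0, 22.0]
scene tin3_c 0.52 [263.0, 175.0, 16.0, 18.0]
scene tray_b2_c 0.75 [260.0, 249.0, 69.0, 80.0]
scene rack_b 0.76 [258.0, 239.0, 103.0, 123.0]
scene rack_b 0.63 [343.0, 216.0, 34.0, 33.0]
scene rack_b 0.56 [142.0, 259.0, 109.0, 119.0]
top sheet_c 0.58 [163.0, 211.0, 72.0, 74.0]
  rect ((538.1939086914062, 249.69444274902344), (205.60488891601562, 175.07078552246094), 23.86524200439453) [[409. 288.]
 [480. 128.]
 [668. 211.]
 [597. 371.]]
top tin3_c 0.76 [258.0, 205.0, 17.0, 22.0]
top tin3_c 0.72 [220.0, 187.0, 19.0, 24.0]
top tin3_c 0.62 [226.0, 217.0, 22.0, 18.0]
top tin3_c 0.6 [303.0, 201.0, 13.0, 19.0]
top tray_b2_c 0.83 [270.0, 128.0, 61.0, 68.0]
top rack_b 0.78 [275.0, 114.0, 89.0, 111.0]
top rack_b 0.66 [378.0, 140.0, 108.0, 114.0]
```

View pics/racks.png

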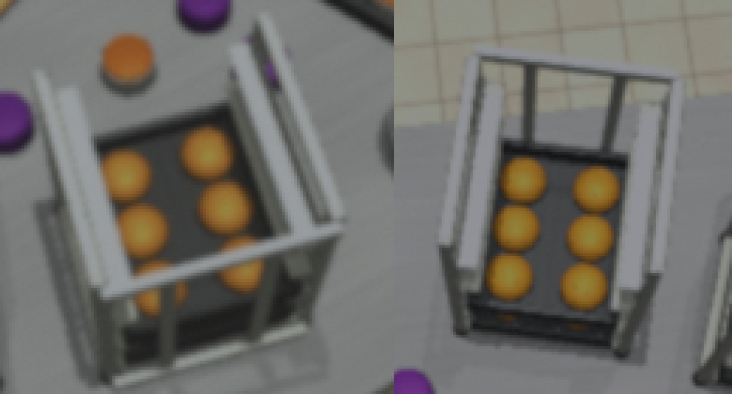

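```bash
python3 - <<'E'
from h import *
from scipy.optimize import least_squares
s=viewer.grab_frame("scene");t=viewer.grab_frame("top")
T=np.array([(244.8,63.5),(315.8,71.7),(233.1,131.4),(309.4,141)]);S=np.array([(306.6,249.3),(230.6,270),(281.5,180),(208.2,199.8)])
sg=np.array([(1,1),(1,-1),(-1,1),(-1,-1)])
def pts(p):
    x,y,a,hx,hy=p; l=sg*[hx,hy]; c,q=np.cos(a),np.sin(a)
    return np.c_[x+c*l[:,0]-q*l[:,1],y+q*l[:,0]+c*l[:,1],np.full(4,316)]
r=least_squares(lambda p:np.r_[(proj(t,pts(p))-T).ravel(),(proj(s,pts(p))-S).ravel()],[750,-130,0,104,104])
print(r.x.round(2),np.degrees(r.x[2]),r.fun.round(1))
# fixed dims
r=least_squares(lambda p:np.r_[(proj(t,pts([*p,104,103]))-T).ravel(),(proj(s,pts([*p,104,103]))-S).ravel()],[750,-130,0])
print(r.x.round(2),np.degrees(r.x[2]),r.fun.round(1))
print(plane(t,(258.9,202.9),20), plane(s,(237.5,195.9),20))
for d in spotter.landmark_of(t,"tin3_c"): print(plane(t,d["position"],20)[0].round())
E
```

```text
[ 7.4980e+02 -1.3604e+02 -2.4000e-01  9.9140e+01  9.8170e+01] -13.793647375019528 [-1.  -1.1 -0.7 -0.8  0.4 -0.9 -1.7 -1.3 -0.2 -1.3 -2.2  0.5 -1.2 -0.6
 -0.4 -1.2]
[ 7.4953e+02 -1.3579e+02 -2.4000e-01] -13.793276707005393 [-2.6 -2.8  1.2 -2.2 -1.7  0.7 -0.1  0.8  2.4 -0.2 -3.6  2.8 -0.  -2.7
 -2.7 -2.4]
[[524.43363225 -69.49177289  20.        ]] [[529.33511105 -68.98404166  20.        ]]
[499.  40.  20.]
[523. -76.  20.]
[593.  51.  20.]
[ 516. -216.   20.]
```

Request:
{"method": "apply_moves", "body": {
  "delta_pos": [
    [0.22, 0.27, 0],
    [0.44, 0.55, 0],
    [0.66, 0.82, 0],
    [0.66, 0.82, 0]
  ],
  "rot": [
    [0, 0, 0.03],
    [0, 0, 0.05],
    [0, 0, 0.07],
    [0, 0, 0.07]
  ],
  "hand": [1, 1, 1, 1],
  "newtons": 10
}}

```text
time_s: 2.28
ee_pos: [209.7, -457.1, 214.1]
ee_rot: [-179.8, -0.2, 19.1]
force: [0.4, -0.5, 0.1]
gripper_width: 90.9
gripper_force: 0.0
```

Request:
{"method": "apply_moves", "body": {
  "delta_pos": [
    [0.22, 0.27, 0],
    [0.44, 0.55, 0],
    [0.66, 0.82, 0],
    [0.66, 0.82, 0]
  ],
  "rot": [
    [0, 0, 0.03],
    [0, 0, 0.05],
    [0, 0, 0.066],
    [0, 0, 0.066]
  ],
  "hand": [1, 1, 1, 1]
}}

```text
time_s: 2.62
ee_pos: [288.9, -359.3, 214.2]
ee_rot: [-179.9, -0.2, 24.9]
force: [-0.6, -0.4, 0.6]
gripper_width: 91.2
gripper_force: 0.0
```

Request:
{"method": "apply_moves", "body": {
  "delta_pos": [
    [0.22, 0.27, 0],
    [0.44, 0.55, 0],
    [0.66, 0.82, 0],
    [0.66, 0.82, 0]
  ],
  "rot": [
    [0, 0, 0],
    [0, 0, 0],
    [0, 0, 0],
    [0, 0, 0]
  ],
  "hand": [1, 1, 1, 1]
}}

```text
time_s: 2.95
ee_pos: [368.5, -261.4, 214.2]
ee_rot: [-180.0, -0.2, 24.8]
force: [-0.2, -0.2, 0.2]
gripper_width: 91.4
gripper_force: 0.0
```

Request:
{"method": "apply_moves", "body": {
  "delta_pos": [
    [0.22, 0.27, 0],
    [0.44, 0.55, 0],
    [0.66, 0.82, 0],
    [0.66, 0.82, 0]
  ],
  "rot": [
    [0, 0, 0],
    [0, 0, 0],
    [0, 0, 0],
    [0, 0, 0]
  ],
  "hand": [1, 1, 1, 1]
}}

```text
time_s: 3.28
ee_pos: [448.2, -163.5, 214.1]
ee_rot: [-180.0, -0.2, 24.8]
force: [-0.2, -1.1, 0.0]
gripper_width: 90.9
gripper_force: 0.0
```

Request:
{"method": "apply_moves", "body": {
  "delta_pos": [
    [0.22, 0.27, 0],
    [0.44, 0.55, 0],
    [0.66, 0.82, 0],
    [0.66, 0.82, 0]
  ],
  "rot": [
    [0, 0, 0],
    [0, 0, 0],
    [0, 0, 0],
    [0, 0, 0]
  ],
  "hand": [1, 1, 1, 1]
}}

```text
time_s: 3.62
ee_pos: [527.7, -65.3, 213.8]
ee_rot: [-180.0, -0.2, 24.8]
force: [0.3, -0.4, -0.6]
gripper_width: 91.1
gripper_force: 0.0
```

```bash
cat >> h.py <<'E'
from scipy.spatial.transform import Rotation as Ro
def wrist(name=None):
    st=env.state(); f=viewer.grab_frame("wrist"); M=np.eye(4); M[:3,:3]=Ro.from_euler("xyz",st["ee_rot"],degrees=True).as_matrix(); M[:3,3]=st["ee_pos"]
    f["M"]=M@np.array(f["mount"])
    if name: cv2.imwrite(f"pics/{name}.png",f["pixels"][:,:,::-1])
    return f
def wplane(f,px,z):
    K=np.array(f["camera_matrix"]); px=np.atleast_2d(px).astype(float); v=(px-K[[0,1],2])/[K[0,0],K[1,1]]; r=np.linalg.norm(v,axis=1)
    d=np.c_[v/np.maximum(r,1e-9)[:,None]*np.sin(r)[:,None],np.cos(r)]@f["M"][:3,:3].T; c=f["M"][:3,3]
    return c+d*((z-c[2])/d[:,2])[:,None]
def wproj(f,X):
    X=np.atleast_2d(X); c=(X-f["M"][:3,3])@f["M"][:3,:3]; n=np.linalg.norm(c[:,:2],axis=1); r=np.arctan2(n,c[:,2]); K=np.array(f["camera_matrix"])
    return K[[0,1],2]+c[:,:2]/n[:,None]*r[:,None]*[K[0,0],K[1,1]]
E
python3 - <<'E'
from h import *
f=wrist("w1"); print(np.array(f["mount"]).round(2).tolist(),f["camera_matrix"].tolist())
for q in("tin3_c","sheet_c","rack_b"):
    for d in spotter.landmark_of(f,q): print(q,round(d["score"],2),np.round(d["position"]),wplane(f,d["position"],20)[0].round(1))
E
```

```text
[[-0.0, -0.96, -0.29, 84.36], [1.0, 0.0, -0.0, -0.62], [0.0, -0.29, 0.96, -169.52], [0.0, 0.0, 0.0, 1.0]] [[297.3186396354542, 0.0, 255.53127141739571], [0.0, 297.3186396354542, 190.31989447285554], [0.0, 0.0, 1.0]]
tin3_c 0.68 [172. 156.] [500.8  40.1  20. ]
tin3_c 0.67 [191.  78.] [600.5  55.9  20. ]
tin3_c 0.66 [353. 221.] [ 519.6 -214.9   20. ]
tin3_c 0.6 [261. 171.] [529.1 -71.   20. ]
sheet_c 0.68 [57. 75.] [540.4 248.9  20. ]
sheet_c 0.58 [478. 197.] [ 642.4 -403.    20. ]
rack_b 0.93 [477. 202.] [ 634.  -406.3   20. ]
```

View pics/w1.png

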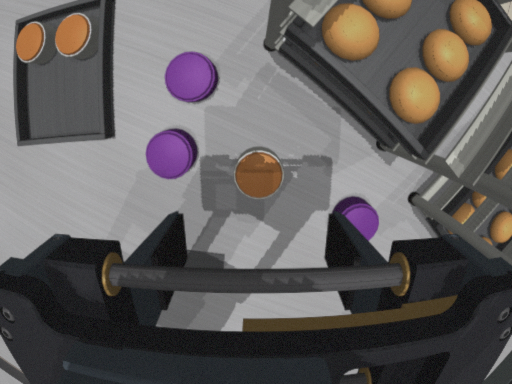

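The wrist view shows the brown tin3 with its rim centred near (259,174), purple tins at (190,77), (171,153) and (356,220), the sheet at upper left, and the left rack's trays at upper right.

```bash
python3 - <<'E'
from h import *
f=wrist()
g=cv2.cvtColor(f["pixels"],cv2.COLOR_RGB2HSV)
m=((g[...,0]<18)&(g[...,1]>120)).astype(np.uint8); n,l,s,c=cv2.connectedComponentsWithStats(m)
for i in range(1,n):
    if s[i,4]>200 and abs(c[i,0]-259)<30 and abs(c[i,1]-174)<30: print(c[i],s[i],wplane(f,c[i],36)); cc=cv2.findContours((l==i).astype(np.uint8),0,2)[0][0][:,0]; print(cv2.minEnclosingCircle(wplane(f,cc,35)[:,:2].astype(np.float32)))
print(env.state()["ee_pos"])
E
```

```text
[256.22166562 168.42204133] [ 234  147   46   44 1597] [[527.25631007 -68.06455277  36.        ]]
((526.5533447265625, -68.37525177001953), 27.586286544799805)
[522.74869496 -70.21071952 213.89057678]
```

Request:
{"method": "apply_moves", "body": {
  "delta_pos": [
    [0.03, 0.016, -0.3],
    [0.03, 0.016, -0.6],
    [0.03, 0.016, -0.9],
    [0.03, 0.016, -0.9]
  ],
  "rot": [
    [0, 0, 0],
    [0, 0, 0],
    [0, 0, 0],
    [0, 0, 0]
  ],
  "hand": [1, 1, 1, 1]
}}

```text
time_s: 4.2
ee_pos: [521.4, -67.6, 100.3]
ee_rot: [-179.6, 0.7, 24.4]
force: [-0.5, 0.4, -0.7]
gripper_width: 91.4
gripper_force: 0.0
```

Request:
{"method": "apply_moves", "body": {
  "delta_pos": [
    [0, 0, -0.25],
    [0, 0, -0.5],
    [0, 0, -0.7],
    [0, 0, -0.83],
    [0, 0, -0.83],
    [0, 0, -0.83],
    [0, 0, -0.83],
    [0, 0, -0.83],
    [0, 0, -0.83]
  ],
  "rot": [
    [0, 0, 0],
    [0, 0, 0],
    [0, 0, 0],
    [0, 0, 0],
    [0, 0, 0],
    [0, 0, 0],
    [0, 0, 0],
    [0, 0, 0],
    [0, 0, 0]
  ],
  "hand": [1, 1, 1, 1, 1, 0.4, 0.4, 0.4, 0.4],
  "newtons": 10
}}

```text
time_s: 4.95
ee_pos: [528.3, -67.1, 8.0]
ee_rot: [179.9, -0.1, 24.5]
force: [-0.1, -0.6, -0.1]
gripper_width: 67.2
gripper_force: 0.0
```

Request:
{"method": "apply_moves", "body": {
  "delta_pos": [
    [0, 0, 0],
    [0, 0, 0],
    [0, 0, 0.3],
    [0, 0, 0.6],
    [0, 0, 0.9],
    [0, 0, 0.9]
  ],
  "rot": [
    [0, 0, 0],
    [0, 0, 0],
    [0, 0, 0],
    [0, 0, 0],
    [0, 0, 0],
    [0, 0, 0]
  ],
  "hand": [0.4, 0.4, 0.4, 0.4, 0.4, 0.4]
}}

```text
time_s: 5.45
ee_pos: [531.8, -67.3, 121.3]
ee_rot: [179.6, -0.7, 24.5]
force: [2.0, 0.4, 0.2]
gripper_width: 61.7
gripper_force: 10.0
```

Request:
{"method": "apply_moves", "body": {
  "delta_pos": [
    [0, 0.25, 0.2],
    [0, 0.55, 0.4],
    [0, 0.85, 0.6],
    [0, 0.85, 0.6]
  ],
  "rot": [
    [0, 0, 0],
    [0, 0, 0],
    [0, 0, 0],
    [0, 0, 0]
  ],
  "hand": [0.4, 0.4, 0.4, 0.4]
}}

```text
time_s: 5.78
ee_pos: [529.3, 40.0, 190.5]
ee_rot: [180.0, -0.5, 24.7]
force: [0.7, 0.1, 0.1]
gripper_width: 61.4
gripper_force: 10.0
```

Request:
{"method": "apply_moves", "body": {
  "delta_pos": [
    [0, 0.28, 0],
    [0, 0.57, 0],
    [0, 0.85, 0],
    [0, 0.85, 0]
  ],
  "rot": [
    [0, 0, 0],
    [0, 0, 0],
    [0, 0, 0],
    [0, 0, 0]
  ],
  "hand": [0.4, 0.4, 0.4, 0.4]
}}

```text
time_s: 6.12
ee_pos: [526.8, 141.9, 185.6]
ee_rot: [-179.9, -0.0, 24.8]
force: [0.3, -0.3, -1.4]
gripper_width: 61.9
gripper_force: 10.0
```

Request:
{"method": "apply_moves", "body": {
  "delta_pos": [
    [0, 0.28, 0],
    [0, 0.57, 0],
    [0, 0.85, 0],
    [-0.03, 0.87, 0],
    [-0.03, 0.87, 0],
    [-0.03, 0.87, 0]
  ],
  "rot": [
    [0, 0, 0],
    [0, 0, 0],
    [0, 0, 0],
    [0, 0, 0],
    [0, 0, 0],
    [0, 0, 0]
  ],
  "hand": [0.4, 0.4, 0.4, 0.4, 0.4, 0.4]
}}

```text
time_s: 6.62
ee_pos: [523.2, 240.6, 185.6]
ee_rot: [179.9, 0.1, 24.5]
force: [0.7, -0.1, -0.3]
gripper_width: 61.8
gripper_force: 10.0
```

```bash
python3 - <<'E'
from h import *
print(env.state()["ee_pos"],env.state()["ee_rot"])
f=wrist("w2")
for d in spotter.landmark_of(f,"sheet_c"): print(round(d["score"],2),np.round(d["position"]),wplane(f,d["position"],15)[0].round(1))
im=f["pixels"][:,:,::-1].copy()
E
```

```text
[523.20428154 240.57573053 185.63767671] [1.79941414e+02 1.03432059e-01 2.45406467e+01]
0.97 [252. 154.] [542.8 254.9  15. ]
```

View pics/w2.png

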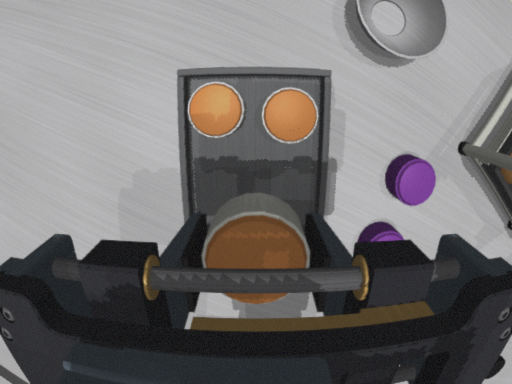

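The wrist view shows the sheet from straight above: the far rim's outer corners are at (178,72) and (330,71), its tins at (216,108) and (290,115), and the held tin at (256,255).

```bash
python3 - <<'E'
from h import *
f=wrist()
print(env.state()["ee_pos"])
p=wplane(f,[(178.5,71),(330,71),(182.5,205),(325,205)],30)[:,:2]; print(p.round(1))
a=p[1]-p[0]; print(np.linalg.norm(a),np.degrees(np.arctan2(*a[::-1]))+90, np.linalg.norm(p[3]-p[2]))
for i in(0,1): b=p[i]-p[i+2]; print(np.degrees(np.arctan2(*b[::-1])))
th=np.arctan2(*a[::-1])+np.pi/2; u=np.array([np.cos(th),np.sin(th)]); m=(p[0]+p[1])/2
print("c",m-100*u,"place",m-120*u, "rim",m-196*u)
v=np.array([-u[1],u[0]])
for q in((216,108),(290,115)): w=wplane(f,q,38)[0,:2]-(m-100*u); print("tin",w@u,w@v)
E
```

```text
[523.7226915  240.08619498 186.25059026]
[[598.4 367.5]
 [666.8 216.5]
 [456.3 305.6]
 [526.3 151.5]]
165.75950036128995 24.370316428518663 169.25965539865942
23.517345762334603
24.81187314862021
c [541.49799116 250.71385903] place [523.28004    242.46120761] rim [454.05182559 211.10113222]
tin 57.17661870068498 40.42207315806557
tin 49.62725874930471 -38.133455902485885
```

Request:
{"method": "apply_moves", "body": {
  "delta_pos": [
    [0, 0.02, -0.25],
    [0, 0.02, -0.5],
    [0, 0.02, -0.75],
    [0, 0.02, -0.75]
  ],
  "rot": [
    [0, 0, 0],
    [0, 0, 0],
    [0, 0, 0],
    [0, 0, 0]
  ],
  "hand": [0.4, 0.4, 0.4, 0.4]
}}

```text
time_s: 7.1
ee_pos: [519.9, 241.0, 91.0]
ee_rot: [180.0, 0.7, 24.4]
force: [-0.1, -0.2, -0.5]
gripper_width: 62.1
gripper_force: 10.0
```

Request:
{"method": "apply_moves", "body": {
  "delta_pos": [
    [0, 0, -0.2],
    [0, 0, -0.4],
    [0, 0, -0.55],
    [0, 0, -0.65],
    [0, 0, -0.72],
    [0, 0, -0.725],
    [0, 0, -0.725],
    [0, 0, -0.725]
  ],
  "rot": [
    [0, 0, 0],
    [0, 0, 0],
    [0, 0, 0],
    [0, 0, 0],
    [0, 0, 0],
    [0, 0, 0],
    [0, 0, 0],
    [0, 0, 0]
  ],
  "hand": [0.4, 0.4, 0.4, 0.4, 0.4, 0.4, 0.4, 0.4]
}}

```text
time_s: 7.77
ee_pos: [524.5, 244.2, 10.6]
ee_rot: [180.0, -0.1, 24.5]
force: [-0.1, 1.2, -0.5]
gripper_width: 61.9
gripper_force: 10.0
```

Request:
{"method": "apply_moves", "body": {
  "delta_pos": [
    [0, 0, 0],
    [0, 0, 0],
    [0, 0, 0],
    [0, 0, 0],
    [0, 0, 0],
    [0, 0, 0]
  ],
  "rot": [
    [0, 0, 0],
    [0, 0, 0],
    [0, 0, 0],
    [0, 0, 0],
    [0, 0, 0],
    [0, 0, 0]
  ],
  "hand": [0.85, 0.95, 0.95, 0.95, 0.95, 0.95]
}}

```text
time_s: 8.27
ee_pos: [523.6, 244.1, 9.4]
ee_rot: [180.0, -0.0, 24.5]
force: [-0.1, 0.3, 0.2]
gripper_width: 86.6
gripper_force: 0.0
```

Request:
{"method": "apply_moves", "body": {
  "delta_pos": [
    [0, 0, 0.15],
    [0, 0, 0.45],
    [0, 0, 0.75],
    [-0.1, 0, 0.95],
    [-0.3, -0.15, 1],
    [-0.58, -0.27, 1],
    [-0.58, -0.27, 1],
    [-0.58, -0.27, 1]
  ],
  "rot": [
    [0, 0, 0],
    [0, 0, 0],
    [0, 0, 0.05],
    [0, 0, 0.13],
    [0, 0, 0.21],
    [0, 0, 0.29],
    [0, 0, 0.37],
    [0, 0, 0.45]
  ],
  "hand": [0.95, 0.95, 0.95, 0.95, 0.8, 0.6, 0.4, 0.4]
}}

```text
time_s: 8.93
ee_pos: [451.7, 210.7, 129.6]
ee_rot: [-180.0, 0.1, 63.5]
force: [0.5, -0.1, 1.0]
gripper_width: 62.9
gripper_force: 0.0
```

Request:
{"method": "apply_moves", "body": {
  "delta_pos": [
    [0, 0, 0],
    [0, 0, 0],
    [0, 0, 0],
    [0, 0, 0],
    [0, 0, 0],
    [0, 0, 0],
    [0, 0, 0],
    [0, 0, 0],
    [0, 0, 0]
  ],
  "rot": [
    [0, 0, 0.08],
    [0, 0, 0.16],
    [0, 0, 0.24],
    [0, 0, 0.32],
    [0, 0, 0.4],
    [0, 0, 0.48],
    [0, 0, 0.56],
    [0, 0, 0.594],
    [0, 0, 0.594]
  ],
  "hand": [0.4, 0.4, 0.4, 0.4, 0.4, 0.4, 0.4, 0.4, 0.4]
}}

```text
time_s: 9.68
ee_pos: [453.9, 211.6, 129.4]
ee_rot: [180.0, 0.0, 114.3]
force: [0.2, -0.3, 0.9]
gripper_width: 37.0
gripper_force: 0.0
```

```bash
python3 - <<'E'
from h import *
st=env.state(); print(st["ee_pos"],st["ee_rot"],st["gripper_width"])
f=wrist("w3"); t=viewer.grab_frame("top"); 
for n,g in(("w",f),("t",t)):
    for q in("sheet_c","tin3_c"):
        for d in spotter.landmark_of(g,q): print(n,q,round(d["score"],2),np.round(d["position"]),(wplane if n=="w" else plane)(g,d["position"],20)[0].round(1))
# expected rim corners
c=np.array([541.5,250.7]);th=np.radians(24.4);R=np.array([[np.cos(th),-np.sin(th)],[np.sin(th),np.cos(th)]])
L=np.array([(-100,85),(-100,-85),(-92,77),(-92,-77),(100,85),(100,-85)]); W=np.c_[c+L@R.T,np.full(6,30)]
im=f["pixels"][:,:,::-1].copy()
for p in wproj(f,W): cv2.circle(im,(int(round(p[0])),int(round(p[1]))),2,(0,255,0),1)
cv2.imwrite("pics/w3.png",im)
E
```

```text
[453.92176014 211.60120058 129.37814468] [1.79999607e+02 1.35774258e-03 1.14280510e+02] 36.97443484727628
w sheet_c 0.77 [352. 185.] [541.7 255.5  20. ]
w tin3_c 0.86 [332. 187.] [523.9 245.4  20. ]
w tin3_c 0.77 [236. 323.] [504.   44.5  20. ]
t sheet_c 0.76 [162. 210.] [534.5 253.4  20. ]
t tin3_c 0.84 [300. 200.] [ 518.3 -207.7   20. ]
t tin3_c 0.84 [218. 185.] [601.2  59.6  20. ]
t tin3_c 0.6 [222. 217.] [490.8  55.7  20. ]
t tin3_c 0.47 [166. 215.] [516.9 240.1  20. ]
```

View pics/w3.png

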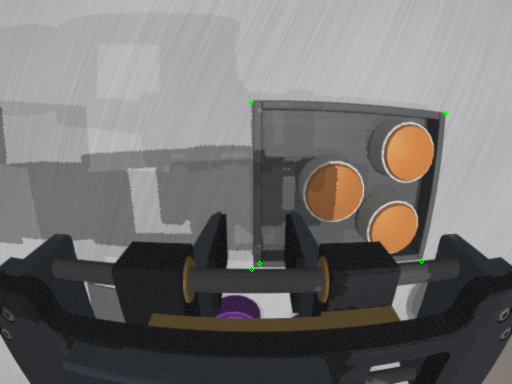

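The wrist view shows all three tins standing on the sheet, tin3 at (333,190). The expected rim corners (green) lie on the real ones, and the open fingers straddle the near rim.

Request:
{"method": "apply_moves", "body": {
  "delta_pos": [
    [0, -0.004, -0.3],
    [0, -0.004, -0.6],
    [0, -0.004, -0.8],
    [0, -0.004, -0.8]
  ],
  "rot": [
    [0, 0, 0],
    [0, 0, 0],
    [0, 0, 0],
    [0, 0, 0]
  ],
  "hand": [0.4, 0.4, 0.4, 0.4]
}}

```text
time_s: 10.32
ee_pos: [450.5, 209.6, 29.2]
ee_rot: [-179.4, -0.0, 114.2]
force: [-0.1, -0.8, -1.1]
gripper_width: 36.6
gripper_force: 0.0
```

Request:
{"method": "apply_moves", "body": {
  "delta_pos": [
    [0, 0, -0.08],
    [0, 0, -0.16],
    [0, 0, -0.23],
    [0, 0, -0.23],
    [0, 0, -0.23],
    [0, 0, -0.23],
    [0, 0, -0.23],
    [0, 0, -0.23],
    [0, 0, -0.23],
    [0, 0, -0.23]
  ],
  "rot": [
    [0, 0, 0],
    [0, 0, 0],
    [0, 0, 0],
    [0, 0, 0],
    [0, 0, 0],
    [0, 0, 0],
    [0, 0, 0],
    [0, 0, 0],
    [0, 0, 0],
    [0, 0, 0]
  ],
  "hand": [0.4, 0.4, 0.4, 0.4, 0.4, 0.15, 0.1, 0, 0, 0],
  "newtons": 55
}}

```text
time_s: 11.15
ee_pos: [454.5, 211.4, 6.1]
ee_rot: [179.9, -0.0, 114.2]
force: [0.9, 0.6, -0.2]
gripper_width: 7.8
gripper_force: 55.0
```

Request:
{"method": "apply_moves", "body": {
  "delta_pos": [
    [0, 0, 0],
    [0, 0, 0],
    [0, 0, 0],
    [0, 0, 0.05],
    [0, 0, 0.15],
    [0, 0, 0.25],
    [0, 0, 0.4],
    [0, 0, 0.6],
    [0, 0, 0.8],
    [0, 0, 0.8]
  ],
  "rot": [
    [0, 0, 0],
    [0, 0, 0],
    [0, 0, 0],
    [0, 0, 0],
    [0, 0, 0],
    [0, 0, 0],
    [0, 0, 0],
    [0, 0, 0],
    [0, 0, 0],
    [0, 0, 0]
  ],
  "hand": [0, 0, 0, 0, 0, 0, 0, 0, 0, 0]
}}

```text
time_s: 11.98
ee_pos: [455.8, 211.9, 105.4]
ee_rot: [179.6, 0.0, 114.2]
force: [1.9, 1.2, -3.4]
gripper_width: 7.6
gripper_force: 55.0
```

Request:
{"method": "apply_moves", "body": {
  "delta_pos": [
    [-0.03, -0.03, 0.1],
    [-0.08, -0.12, 0.2],
    [-0.15, -0.25, 0.3],
    [-0.2, -0.4, 0.4],
    [-0.27, -0.55, 0.5],
    [-0.3, -0.7, 0.5],
    [-0.3, -0.85, 0.5]
  ],
  "rot": [
    [0, 0, -0.01],
    [0, 0, -0.03],
    [0, 0, -0.06],
    [0, 0, -0.1],
    [0, 0, -0.14],
    [0, 0, -0.18],
    [0, 0, -0.22]
  ],
  "hand": [0, 0, 0, 0, 0, 0, 0]
}}

```text
time_s: 12.57
ee_pos: [415.8, 108.1, 161.0]
ee_rot: [-179.8, 0.0, 95.2]
force: [0.4, 0.6, -3.0]
gripper_width: 7.5
gripper_force: 55.0
```

Request:
{"method": "apply_moves", "body": {
  "delta_pos": [
    [0, -0.15, 0.1],
    [0, -0.3, 0.2],
    [0, -0.45, 0.3],
    [0, -0.6, 0.4],
    [0, -0.75, 0.48],
    [0, -0.85, 0.52]
  ],
  "rot": [
    [0, 0, -0.04],
    [0, 0, -0.08],
    [0, 0, -0.12],
    [0, 0, -0.16],
    [0, 0, -0.2],
    [0, 0, -0.224]
  ],
  "hand": [0, 0, 0, 0, 0, 0]
}}

```text
time_s: 13.07
ee_pos: [417.0, 5.8, 223.8]
ee_rot: [-179.9, 0.1, 75.9]
force: [0.7, 0.1, -2.1]
gripper_width: 8.1
gripper_force: 55.0
```

Request:
{"method": "apply_moves", "body": {
  "delta_pos": [
    [0, -0.1, 0],
    [0.02, -0.22, 0],
    [0.06, -0.34, 0],
    [0.1, -0.44, 0],
    [0.12, -0.51, 0],
    [0.12, -0.54, 0],
    [0.12, -0.54, 0],
    [0.12, -0.54, 0],
    [0.12, -0.54, 0]
  ],
  "rot": [
    [0, 0, 0],
    [0, 0, 0],
    [0, 0, 0],
    [0, 0, 0],
    [0, 0, 0],
    [0, 0, 0],
    [0, 0, 0],
    [0, 0, 0],
    [0, 0, 0]
  ],
  "hand": [0, 0, 0, 0, 0, 0, 0, 0, 0]
}}

```text
time_s: 13.82
ee_pos: [431.9, -57.1, 223.9]
ee_rot: [-179.9, -0.0, 76.1]
force: [0.3, -0.3, -3.3]
gripper_width: 7.6
gripper_force: 55.0
```

```bash
python3 - <<'E'
from h import *
st=env.state(); print(st["ee_pos"],st["ee_rot"],st["gripper_width"],st["force"],st["torque"])
f=wrist(); t=viewer.grab_frame("top"); s=viewer.grab_frame("scene")
np.savez("st.npz",w=f["pixels"],M=f["M"],t=t["pixels"],s=s["pixels"])
K=3.2
a=cv2.resize(t["pixels"][40:230,215:345,::-1],None,fx=3.1,fy=3.1,interpolation=3)
b=cv2.resize(s["pixels"][120:310,190:315,::-1],None,fx=3.1,fy=3.1,interpolation=3)
cv2.imwrite("pics/st.png",np.hstack([a,b])); cv2.imwrite("pics/w4.png",f["pixels"][:,:,::-1])
E
```

```text
[431.92643291 -57.0573418  223.87153757] [-1.79943722e+02 -1.68833479e-02  7.61012458e+01] 7.60704317909798 [ 0.3018795  -0.3131258  -3.28303465] [ 0.07941604  0.28415894 -0.00183601]
```

View pics/w4.png

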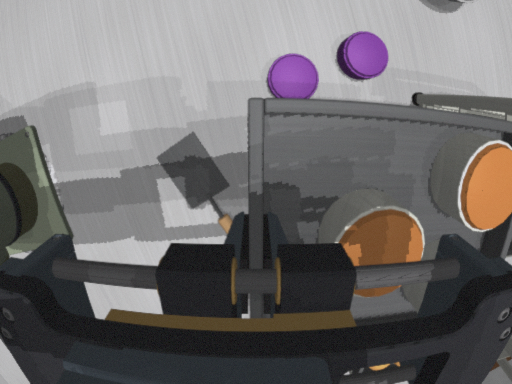

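View pics/st.png

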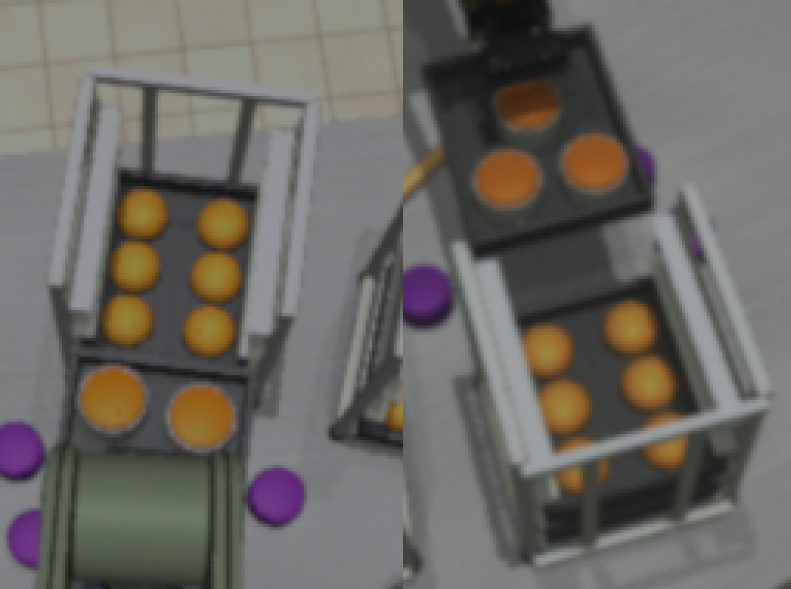

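```bash
cat > fit.py <<'E'
from h import *
from scipy.optimize import minimize
def seg(a,b,n=60): return np.linspace(a,b,n)
def world(L,p): 
    c,s=np.cos(p[2]),np.sin(p[2]); return np.c_[p[0]+c*L[:,0]-s*L[:,1],p[1]+s*L[:,0]+c*L[:,1],L[:,2]]
RK=np.vstack([seg((-90,y,z),(85,y,z)) for y,z in((107,319),(-107,319),(93,319),(-93,319),(70,265),(-70,265))]+[seg((-100,s*72,265),(-100,s*90,265),15) for s in(1,-1)])
def sheet(z): return np.vstack([seg((x,-s,z),(x,s,z)) for x,s in((100,80),(92,75))]+[seg((20,y,z),(98,y,z),30) for y in(85,-85,77,-77)])
def dt(f,roi):
    K=4; g=cv2.cvtColor(f["pixels"],cv2.COLOR_RGB2GRAY); g=cv2.resize(g,None,fx=K,fy=K,interpolation=cv2.INTER_CUBIC)
    e=cv2.Canny(cv2.GaussianBlur(g,(0,0),2.5),15,35); return np.minimum(cv2.distanceTransform(255-e,cv2.DIST_L2,5)/K,2.0)
def fit(views,L,p0,r=6,ra=.04):
    D=[dt(f,None) for f in views]
    def cost(p):
        c=0; W=world(L,p)
        for f,d in zip(views,D):
            q=proj(f,W).astype(np.float32)*4+1.5; c+=cv2.remap(d.astype(np.float32),q[:,:1].copy(),q[:,1:].copy(),1,borderValue=2).mean()
        return c/len(views)
    best=min(((cost(np.array(p0)+[dx,dy,da]),dx,dy,da) for dx in np.arange(-r,r+1,2) for dy in np.arange(-r,r+1,2) for da in np.linspace(-ra,ra,9)))
    m=minimize(cost,np.array(p0)+best[1:],method="Nelder-Mead",options=dict(initial_simplex=np.array(p0)+best[1:]+np.array([(0,0,0),(2,0,0),(0,2,0),(0,0,.01)])))
    return m.x,m.fun
E
python3 - <<'E'
from fit import *
t=viewer.grab_frame("top"); s=viewer.grab_frame("scene"); st=env.state(); print(st["ee_pos"].round(1))
pr=None
for v,n in(([t],"top"),([s],"scene"),([t,s],"both")):
    p,c=fit(v,RK,(750,-135.5,-.24),8); print(n,"rack",p.round(1),np.degrees(p[2]).round(2),round(c,2)); pr=p
th=np.radians(st["ee_rot"][2]-90); c0=(st["ee_pos"][0]+96*np.cos(th),st["ee_pos"][1]+96*np.sin(th),th); print(np.round(c0,2))
zt=st["ee_pos"][2]+24
for dz in(0,-5,-10):
    for v,n in(([t],"top"),([s],"scene"),([t,s],"both")):
        p,c=fit(v,sheet(zt+dz),c0,6,.02); print(dz,n,"sheet",p.round(1),np.degrees(p[2]).round(2),round(c,2))
out=[]
for f,(x,y,w,h) in((t,(215,40,130,190)),(s,(190,120,125,190))):
    K=3.1; im=cv2.resize(f["pixels"][y:y+h,x:x+w,::-1],None,fx=K,fy=K,interpolation=3)
    for L,pp,col in((RK,pr,(0,255,0)),(sheet(zt-5),p,(0,0,255))):
        for q in proj(f,world(L,pp))[::2]: cv2.circle(im,tuple(int(v) for v in ((q-[x,y])*K+1)),0,col,1)
    out.append(im)
cv2.imwrite("pics/fit.png",np.hstack(out))
E
```

```text
[432.3 -57.3 224.2]
top rack [ 7.440e+02 -1.339e+02 -2.000e-01] -14.3 1.06
scene rack [ 7.451e+02 -1.341e+02 -2.000e-01] -14.15 0.72
both rack [ 7.448e+02 -1.341e+02 -2.000e-01] -14.08 0.9
[ 5.2552e+02 -8.0320e+01 -2.4000e-01]
0 top sheet [ 5.233e+02 -8.130e+01 -3.000e-01] -14.52 0.95
0 scene sheet [ 5.074e+02 -7.040e+01 -2.000e-01] -11.68 1.47
0 both sheet [ 5.178e+02 -7.020e+01 -2.000e-01] -13.89 1.16
-5 top sheet [ 5.167e+02 -8.040e+01 -2.000e-01] -14.12 0.61
-5 scene sheet [ 5.462e+02 -7.550e+01 -3.000e-01] -15.13 1.48
-5 both sheet [ 5.193e+02 -7.010e+01 -2.000e-01] -13.74 1.19
-10 top sheet [ 5.181e+02 -8.090e+01 -3.000e-01] -14.35 0.61
-10 scene sheet [ 5.435e+02 -9.780e+01 -1.000e-01] -7.21 1.5
-10 both sheet [ 5.181e+02 -8.090e+01 -2.000e-01] -13.91 1.19
```

View pics/fit.png

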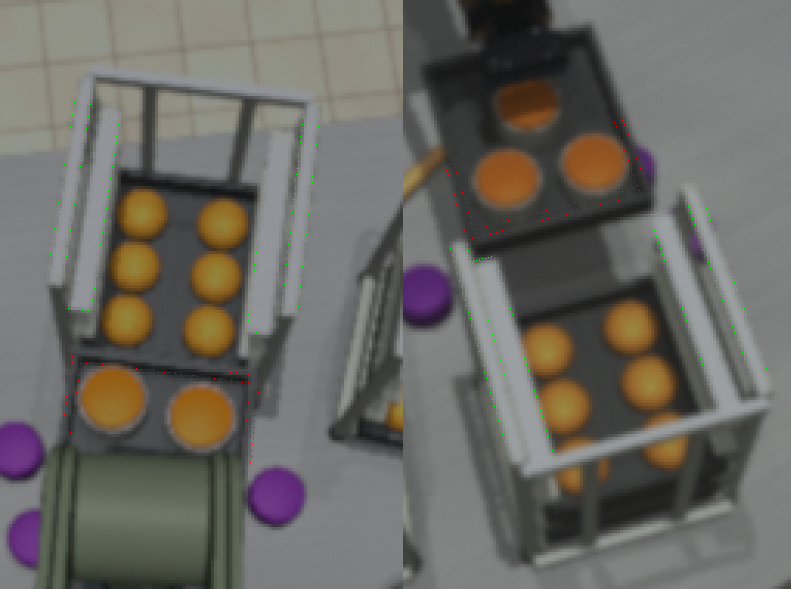

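The overlay fits the rack (green) in both views, and the sheet's front edge at (160,360) in the left crop lines up with the rack opening.

Request:
{"method": "apply_moves", "body": {
  "delta_pos": [
    [0.004, 0.016, -0.04],
    [0.004, 0.016, -0.083],
    [0.085, -0.004, -0.083],
    [0.166, -0.025, -0.083],
    [0.25, -0.045, -0.083],
    [0.33, -0.065, -0.083],
    [0.41, -0.086, -0.083],
    [0.489, -0.106, -0.083],
    [0.489, -0.106, -0.083]
  ],
  "rot": [
    [0, 0, -0.002],
    [0, 0, -0.002],
    [0, 0, -0.002],
    [0, 0, -0.002],
    [0, 0, -0.002],
    [0, 0, -0.002],
    [0, 0, -0.002],
    [0, 0, -0.002],
    [0, 0, -0.002]
  ],
  "hand": [0, 0, 0, 0, 0, 0, 0, 0, 0]
}}

```text
time_s: 14.82
ee_pos: [493.6, -71.0, 214.1]
ee_rot: [179.9, -0.0, 75.9]
force: [0.6, 0.2, -3.9]
gripper_width: 7.4
gripper_force: 55.0
```

```bash
python3 - <<'E'
from fit import *
t=viewer.grab_frame("top"); s=viewer.grab_frame("scene"); st=env.state(); print(st["ee_pos"].round(1),st["ee_rot"].round(2),st["force"].round(2),st["torque"].round(2))
out=[]
for f,(x,y,w,h) in((t,(220,60,110,140)),(s,(200,150,110,140))):
    out.append(cv2.resize(f["pixels"][y:y+h,x:x+w,::-1],None,fx=3.6,fy=3.6,interpolation=3))
cv2.imwrite("pics/ins.png",np.hstack(out))
E
```

```text
[491.2 -70.4 213.9] [-179.94    0.     75.9 ] [-0.14  0.34 -3.47] [ 0.08  0.26 -0.  ]
```

View pics/ins.png

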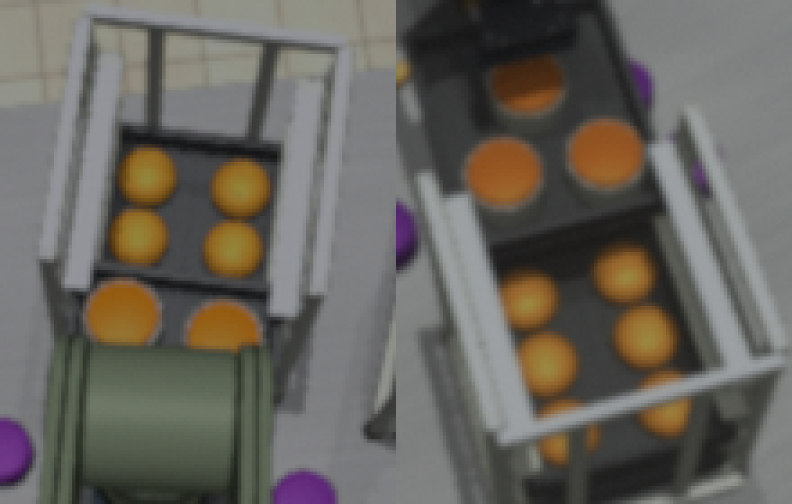

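The front of the sheet is inside the rack between the rails, with roughly even gaps at (75,285) and (270,300), and the force reading is unchanged.

Request:
{"method": "apply_moves", "body": {
  "delta_pos": [
    [0.13, -0.032, 0],
    [0.26, -0.065, 0],
    [0.39, -0.097, 0],
    [0.52, -0.13, 0],
    [0.647, -0.162, 0],
    [0.647, -0.162, 0],
    [0.647, -0.162, 0]
  ],
  "rot": [
    [0, 0, 0],
    [0, 0, 0],
    [0, 0, 0],
    [0, 0, 0],
    [0, 0, 0],
    [0, 0, 0],
    [0, 0, 0]
  ],
  "hand": [0, 0, 0, 0, 0, 0, 0]
}}

```text
time_s: 15.5
ee_pos: [568.2, -89.7, 213.8]
ee_rot: [-179.9, 0.0, 75.9]
force: [-1.2, -0.4, -3.0]
gripper_width: 7.5
gripper_force: 55.0
```

Request:
{"method": "apply_moves", "body": {
  "delta_pos": [
    [0.11, -0.027, 0],
    [0.22, -0.055, 0],
    [0.33, -0.082, 0],
    [0.43, -0.107, 0],
    [0.525, -0.132, 0],
    [0.525, -0.132, 0],
    [0.525, -0.132, 0]
  ],
  "rot": [
    [0, 0, 0],
    [0, 0, 0],
    [0, 0, 0],
    [0, 0, 0],
    [0, 0, 0],
    [0, 0, 0],
    [0, 0, 0]
  ],
  "hand": [0, 0, 0, 0, 0, 0, 0]
}}

```text
time_s: 16.08
ee_pos: [630.5, -105.3, 214.0]
ee_rot: [-179.9, 0.0, 75.9]
force: [-1.0, 0.6, -4.4]
gripper_width: 7.7
gripper_force: 55.0
```

Request:
{"method": "apply_moves", "body": {
  "delta_pos": [
    [0, 0, -0.03],
    [0, 0, -0.07],
    [0, 0, -0.1],
    [0.04, -0.01, -0.1],
    [0.08, -0.02, -0.1],
    [0.1, -0.025, -0.1],
    [0.113, -0.028, -0.1],
    [0.113, -0.028, -0.1]
  ],
  "rot": [
    [0, 0, 0],
    [0, 0, 0],
    [0, 0, 0],
    [0, 0, 0],
    [0, 0, 0],
    [0, 0, 0],
    [0, 0, 0],
    [0, 0, 0]
  ],
  "hand": [0, 0, 0, 0, 0, 0, 0, 0]
}}

```text
time_s: 16.75
ee_pos: [645.9, -109.1, 202.2]
ee_rot: [180.0, -0.0, 75.9]
force: [0.9, 0.4, -3.0]
gripper_width: 7.7
gripper_force: 55.0
```

Request:
{"method": "apply_moves", "body": {
  "delta_pos": [
    [0.015, -0.004, 0],
    [0.03, -0.008, 0],
    [0.03, -0.008, 0]
  ],
  "rot": [
    [0, 0, 0],
    [0, 0, 0],
    [0, 0, 0]
  ],
  "hand": [0, 0, 0]
}}

```text
time_s: 17.0
ee_pos: [649.3, -110.1, 202.2]
ee_rot: [180.0, -0.0, 75.9]
force: [0.2, 0.2, -2.9]
gripper_width: 7.7
gripper_force: 55.0
```

Request:
{"method": "apply_moves", "body": {
  "delta_pos": [
    [0, 0, -0.02],
    [0, 0, -0.037],
    [0.01, -0.0025, -0.037],
    [0.02, -0.005, -0.037],
    [0.025, -0.006, -0.037]
  ],
  "rot": [
    [0, 0, 0],
    [0, 0, 0],
    [0, 0, 0],
    [0, 0, 0],
    [0, 0, 0]
  ],
  "hand": [0, 0, 0, 0, 0]
}}

```text
time_s: 17.42
ee_pos: [652.1, -110.7, 197.7]
ee_rot: [180.0, 0.0, 75.9]
force: [0.4, 0.3, -4.2]
gripper_width: 7.9
gripper_force: 55.0
```

Request:
{"method": "apply_moves", "body": {
  "delta_pos": [
    [0.01, -0.0025, 0],
    [0.02, -0.005, 0],
    [0.02, -0.005, 0]
  ],
  "rot": [
    [0, 0, 0],
    [0, 0, 0],
    [0, 0, 0]
  ],
  "hand": [0, 0, 0]
}}

```text
time_s: 17.67
ee_pos: [654.4, -111.3, 197.7]
ee_rot: [-180.0, -0.0, 75.9]
force: [-0.3, 0.4, -3.8]
gripper_width: 8.0
gripper_force: 55.0
```

Request:
{"method": "apply_moves", "body": {
  "delta_pos": [
    [0.01, -0.0025, 0],
    [0.025, -0.006, 0],
    [0.025, -0.006, 0]
  ],
  "rot": [
    [0, 0, 0],
    [0, 0, 0],
    [0, 0, 0]
  ],
  "hand": [0, 0, 0]
}}

```text
time_s: 17.92
ee_pos: [654.5, -111.0, 197.4]
ee_rot: [-179.6, -0.0, 75.9]
force: [-8.7, 1.7, -0.6]
gripper_width: 7.8
gripper_force: 55.0
```

Request:
{"method": "apply_moves", "body": {
  "delta_pos": [
    [0.01, -0.0025, 0],
    [0.025, -0.006, 0],
    [0.025, -0.006, 0]
  ],
  "rot": [
    [0, 0, 0],
    [0, 0, 0],
    [0, 0, 0]
  ],
  "hand": [0, 0, 0]
}}

```text
time_s: 18.17
ee_pos: [654.5, -110.9, 197.1]
ee_rot: [-179.2, -0.0, 75.9]
force: [-16.5, 5.5, 2.1]
gripper_width: 7.4
gripper_force: 55.0
```

Request:
{"method": "apply_moves", "body": {
  "delta_pos": [
    [-0.01, 0.003, -0.01],
    [-0.025, 0.006, -0.015],
    [-0.03, 0.008, -0.015],
    [-0.03, 0.008, -0.015]
  ],
  "rot": [
    [0, 0, 0],
    [0, 0, 0],
    [0, 0, 0],
    [0, 0, 0]
  ],
  "hand": [0, 0, 0, 0]
}}

```text
time_s: 18.5
ee_pos: [654.6, -111.0, 196.3]
ee_rot: [-179.8, -0.0, 75.9]
force: [-7.7, 2.3, 0.4]
gripper_width: 7.5
gripper_force: 55.0
```

Request:
{"method": "apply_moves", "body": {
  "delta_pos": [
    [0, 0, 0],
    [0, 0, 0],
    [-0.01, 0.002, 0],
    [-0.01, 0.002, 0],
    [-0.01, 0.002, 0]
  ],
  "rot": [
    [0, 0, 0],
    [0, 0, 0],
    [0, 0, 0],
    [0, 0, 0],
    [0, 0, 0]
  ],
  "hand": [0.15, 0.25, 0.3, 0.3, 0.3]
}}

```text
time_s: 18.92
ee_pos: [656.1, -111.7, 196.5]
ee_rot: [179.9, -0.0, 75.9]
force: [-0.1, -0.4, -0.3]
gripper_width: 27.3
gripper_force: 0.0
```

```bash
python3 - <<'E'
from fit import *
st=env.state(); print(st["ee_pos"].round(1),st["ee_rot"].round(2),st["force"].round(2),st["gripper_width"])
f=wrist("w5"); s=viewer.grab_frame("scene")
# predicted sheet corners from rack fit, rim top z=220
for c in((744.8,-134.1),(747,-134.6)):
    L=np.array([(-100,85,220),(-100,77,220),(-92,77,220),(-50,85,220.)]); print(wproj(f,world(L,(*c,np.radians(-14.1)))).round(1).tolist())
    print(proj(s,world(np.array([(100,-85,220),(100,85,220.)]),(*c,np.radians(-14.1)))).round(1).tolist())
for q in("sheet_c","tin1_c"):
    for d in spotter.landmark_of(s,q): print(q,round(d["score"],2),np.round(d["position"],1),plane(s,d["position"],205 if q[0]=="s" else 212)[0].round(1))
E
```

```text
[ 656.1 -111.7  196.5] [179.9   -0.    75.91] [-0.12 -0.45 -0.34] 27.25073605937784
[[237.7, 101.2], [237.8, 117.4], [254.2, 117.3], [338.8, 103.4]]
[[234.4, 278.4], [296.8, 260.5]]
[[242.3, 101.0], [242.4, 117.3], [258.8, 117.2], [343.1, 103.5]]
[[234.6, 279.2], [297.1, 261.3]]
sheet_c 0.77 [257.8 238.5] [ 753.  -129.2  205. ]
tin1_c 0.77 [274.5 251.5] [ 809.5 -111.4  212. ]
```

Request:
{"method": "apply_moves", "body": {
  "delta_pos": [
    [0, 0, 0.05],
    [0, 0, 0.15],
    [0, 0, 0.35],
    [0, 0, 0.65],
    [0, 0, 0.95],
    [0, 0, 0.95]
  ],
  "rot": [
    [0, 0, 0],
    [0, 0, 0],
    [0, 0, 0],
    [0, 0, 0],
    [0, 0, 0],
    [0, 0, 0]
  ],
  "hand": [0.3, 0.3, 0.3, 0.3, 0.3, 0.3]
}}

```text
time_s: 19.62
ee_pos: [658.3, -112.0, 319.1]
ee_rot: [179.1, -0.1, 75.9]
force: [-0.2, 0.7, 1.5]
gripper_width: 27.4
gripper_force: 0.0
```

Request:
{"method": "apply_moves", "body": {
  "delta_pos": [
    [-0.2, 0.05, 0.2],
    [-0.5, 0.12, 0.3],
    [-0.8, 0.2, 0.3],
    [-1, 0.25, 0.3],
    [-1, 0.25, 0.3],
    [-1, 0.25, 0.3]
  ],
  "rot": [
    [0, 0, 0],
    [0, 0, 0],
    [0, 0, 0],
    [0, 0, 0],
    [0, 0, 0],
    [0, 0, 0]
  ],
  "hand": [0.3, 0.3, 0.3, 0.3, 0.3, 0.3]
}}

```text
time_s: 20.12
ee_pos: [534.9, -81.3, 347.4]
ee_rot: [179.8, -0.0, 75.9]
force: [1.0, -0.8, 0.0]
gripper_width: 27.2
gripper_force: 0.0
```

```bash
python3 - <<'E'
from fit import *
t=viewer.grab_frame("top"); s=viewer.grab_frame("scene")
th=np.radians(-14.1);u=np.array([np.cos(th),np.sin(th)]);v=np.array([-u[1],u[0]])
for f,n in((t,"top"),(s,"scene")):
  for q,z in(("sheet_c",205),("tin1_c",212),("tin2_c",212),("tin3_c",212),("tray_b2_c",130)):
    for d in spotter.landmark_of(f,q)[:4]:
        w=plane(f,d["position"],z)[0,:2]-(746.5,-134.5); print(n,q,round(d["score"],2),np.round(d["position"]),"rack frame",(w@u).round(),(w@v).round())
for g,n in(([t],"top"),([s],"scene")): print(n,fit(g,sheet(220),(747,-134.6,th),6,.03))
E
```

```text
top sheet_c 0.97 [272. 117.] rack frame -0.0 1.0
top tin1_c 0.53 [261.  99.] rack frame 50.0 41.0
top tin2_c 0.48 [288. 106.] rack frame 40.0 -39.0
top tin3_c 0.8 [220. 187.] rack frame -232.0 122.0
top tin3_c 0.63 [302. 200.] rack frame -238.0 -114.0
top tin3_c 0.55 [226. 214.] rack frame -305.0 94.0
scene sheet_c 0.79 [256. 237.] rack frame -0.0 4.0
scene sheet_c 0.57 [245. 259.] rack frame 52.0 -43.0
scene tin1_c 0.76 [275. 253.] rack frame 61.0 38.0
scene tin2_c 0.95 [246. 259.] rack frame 55.0 -42.0
scene tin3_c 0.87 [263. 175.] rack frame -176.0 79.0
scene tin3_c 0.8 [194. 214.] rack frame -112.0 -142.0
scene tin3_c 0.59 [254. 233.] rack frame -10.0 0.0
scene tin3_c 0.4 [283. 199.] rack frame -85.0 108.0
top (array([ 7.46475047e+02, -1.26381169e+02, -2.20129869e-01]), np.float64(0.7745929956436157))
scene (array([ 7.37187235e+02, -1.30995988e+02, -2.54039389e-01]), np.float64(1.2459431886672974))
```

```bash
python3 -c "
from workcell import env
print(env.job_done())"
```

```text
the job is handed in; nothing more can be done
None
```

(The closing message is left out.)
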